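# Load a fresh label roll and snap in its core caps

## Robot

A 6-joint arm with a two-finger parallel gripper is mounted at the origin on the work surface. World frame = base frame: x ahead of the robot, y to its left, z up, the work surface at z = 0. Lengths are in m, angles in degrees, forces in N, time in s.
With the tool pointing down it reaches from about 0.3 to 0.75 m from the base axis. Payload 8.5 kg.
Tool frame: the origin (TCP) lies at the very end of the fingers, on their centre line; the grasp point (between the pads) lies 19 mm behind it; z points along the fingers, y is the line along which they close (so a half turn about z gives the same grasp; the last joint's range is limited). The gripper opens to 85 mm and grips with 20 to 120 N. Pads are 22 mm wide; open, the fingers measure 114 mm over their backs; the gripper's body (76 mm by 85 mm) begins 54 mm behind the grasp point. The pads swing forward as they close: fully open they stand 13 mm farther back than shut.
Start: joints at [-81.32, 21.807, 74.336, -0, 83.858, -12.336], TCP at [0.197, -0.513, 0.231] pointing down, gripper open.
Joint ranges: [-178.18, 178.18], [-50.72, 133.34], [12.68, 142.11], [-81.47, 261.47], [9.98, 163.14], [-165.26, 165.26]. Speed limits (degrees/s): [136.94, 136.94, 180, 180, 180, 180].

## Interface

Orientations are given as a 3x3 rotation matrix whose columns are the frame's x, y, z axes.
In Python, from rig import * gives the robot as it stands. The module is installed in compiled form; this text tells all that it offers.
- The arm moves only by the shell command python3 -m pendant 'ROWS' [OPENING] [FORCE]. ROWS is JSON, a list of rows, each a list of 2 entries, a list of its own where there are three numbers: the shift along the tool's x, y, z as a fraction of full scale, then the turn, a rotation vector about the tool's x, y, z as a fraction of full scale. A call has 1 to 8 rows; each row shifts and turns the commanded pose from where the row before left it, along the tool's axes as they then stand; what a row does not reach is not made up. Full scale, the value 1, is 40 mm for a shift and 5 degrees for a turn. A row lasts 1/8 s, in which the tool goes at most 62.5 mm and 10.7 degrees, less where a joint would pass 70% of its speed; a pose out of reach is approached as far as the arm can. A call with a number of a shift or a turn outside -1 to 1 is refused whole. A call with a gripper value outside its range is refused whole. OPENING is the opening, from 0 (shut) to 1 (fully open), set as the call begins (- or left out, the last holds). The fingers move at their own pace and stop on an object; FORCE is the grip in N (left out, the last holds). Time passes only in rows, so rows that do not move let the fingers close. It gives the time, the measured TCP pose, the force, the opening and the grip force at its end, in the units of the state.
- observe(): the state, without advancing time (a new reading comes with each control period).
- get_image(name): name is "scene" or "side" or "wrist"; returns a dict with "img" (384x512x3 uint8, blue, green, red), "range_z" (384x512 float32, m along the optical axis (not along the pixel's ray), 0 where there is no reading), "camera_matrix" (3x3 intrinsics, pixels), "eye" and "rotation" of the camera in the world. Camera axes: x right, y down, z forward; pixel columns grow to the right and rows downward; lengths in m; the calibration is good to about 2 mm. A picture is of the moment at which its call begins.
- close_job(): hands the job in; it is judged then, once.
Trained networks look in the newest picture that a camera, given by its name, has taken for a name from the list of things; names that differ only in an ending like _2 or _b are one class to them, and where a whole thing is asked for, a point or a joint stands for the part that bears it (a point fixed in the world has none). Each returns a list of dicts, best first, with "conf" (0 to 1); they miss things now and then, are a little off and sometimes report something else, mostly with a low value. They report only what shows in the picture. A call takes as long as a camera call. They do not tell look-alikes from the thing itself.
- regions_of(camera, query): "mask" (384x512 bool, what is visible of it).
- landmark_of(camera, query): "point" ([x, y, z] in m, in world coordinates, good to about 4 mm: a listed point, or the origin of a listed thing).
The state is a dict: "time_s": time; "q": joint angles; "qvel": joint speeds; "joint_efforts": joint torques, N m; "position": TCP position; "tool_rot": TCP orientation; "ft_force": force on the tool from outside, world axes, zero at the start; "wrist_torque": the same for the moment, N m; "grip_width": finger opening in m; "gripper_force": force on a finger pad.
Only numpy, scipy, OpenCV 4.12 (cv2) and the standard library are available. Lean on these libraries where they do the work, as an engineer would, in place of code of your own. Each camera call takes 0.05 s, during which the arm holds its last target. There are 200 camera calls.

## Task

Load the widest label roll from the wire rack into the label dispenser: pull both of the dispenser's core caps out until they snap open, lower the roll onto the two rollers between the side plates, then press both caps fully home into its core. Do not drop the roll, let go of everything at the end, and leave the two narrower rolls on the rack and everything else on the bench where they are.

Things in the scene. Friction and masses are not known exactly. Their poses are not given: they have to be found in the camera images.
- dispenser: Bench label dispenser, fixed, on the left or right: white base 270 (x) x 150 (y) x 50 mm high; origin under its centre, x from front peel edge to rear drive housing, y along the roll axis, turned up to 0.5 rad. Two side plates 6 mm thick, inner faces at y = -54 and +54 mm, 80 mm wide and 122 mm high. Parts beyond x = -80 and +80 mm reach 90 mm high; between the plates only the rollers rise.
- roll_seat (a point): Where the centre of the loaded roll belongs: midway between the side plates, 100 mm above the bench, axes as the dispenser's. Below it two rollers 12 mm thick lie along y at x = -20 and +20 mm, 68 mm high; a 64 mm roll laid on them settles by itself with its axis through this point.
- cap_left (a joint): Core cap on the dispenser's +y side, m: 0 = fully home (nose 22 mm into the gap, blocking it), 0.024 = right out along the dispenser's +y (nose clear of the gap). Spring detent: breaking away from an end takes 8 to 10 N, mid-stroke 3 N; within about 5 mm of an end it snaps to that end by itself, in between it stays where it is left. Starts 0 to 8 mm out.
- cap_right (a joint): The same for the core cap on the dispenser's -y side: 0 = fully home, 0.024 = right out along the dispenser's -y.
- cap_left_knob (a point): Centre of the left cap's black knob, a cylinder 36 mm in diameter, 30 mm long, axis along the dispenser's y, outside the side plate; moves with the cap: at dispenser y = +81 mm when home (6 mm gap to the plate), +105 mm when out, 100 mm above the bench. Can be pinched from above across the dispenser's x. The cap's nose, 20 mm tapering to 12 mm, fits the roll's core with 3 mm to spare all round.
- cap_right_knob (a point): Centre of the right cap's black knob, same size: at dispenser y = -81 mm when home, -105 mm when out, 100 mm above the bench.
- roll_wide: The roll to load: the widest of three white paper label rolls on the rack, 64 mm in diameter, 100 mm wide, open cardboard core 26 mm in diameter, 0.2 to 0.4 kg. Origin at its centre, own y along its axis (either end may go either way). It fits between the side plates with 4 mm to spare at each end.
- roll_medium: Narrower label roll, 64 mm in diameter, 66 mm wide, lying on the rack; origin at its centre, y along its axis. To be left.
- roll_narrow: Narrowest label roll, 64 mm in diameter, 50 mm wide, lying on the rack; origin at its centre, y along its axis. To be left.
- roll_rack: Low wire rack, fixed, on the other side of the bench from the dispenser: two rods 10 mm thick along its y at x = -20 and +20 mm, 22 mm high, end plates 64 mm wide, 50 mm high at y = -152 and +152 mm; origin under its centre. Its y points away from the robot within 0.55 rad. Three rolls lie on it end to end in any order, 92 mm centre to centre, axes along its y, 53 mm above the bench.
- carton: Small cardboard parcel 120 x 65 x 100 mm high, origin under its centre; stands between the dispenser and the rack. To be left.
- cutter: Grey safety cutter 150 mm long lying on the bench, 20 mm high, origin under its centre. To be left.
- marker: Thick marker pen 136 mm long lying on the bench, 22 mm high, origin under its centre. To be left.
- tape_roll: Roll of packing tape lying flat, 104 mm in diameter, 48 mm high, origin under its centre. To be left.
- tape_gun: Hand tape dispenser lying on its side, 165 x 190 mm, 56 mm high, origin under the middle of its tape roll. To be left.
- scanner: Barcode scanner in its stand, foot 110 mm in diameter, 200 mm high, origin under the foot's centre. To be left.
There are look-alikes about, which are no part of the job. Leave any blue or orange look-alike of the roll_wide alone.

How it is judged:
By the outcome, as a careful person would: the job done as asked, in the order asked, and still so for the second after the job is handed in, with the robot touching nothing.
It also fails if it takes over 72 s, if anything falls off the work surface, if the arm or the gripper's body presses on something with over 40 N, if the wrist force passes 120 N, or if a joint passes its speed limit or range.

## Working session

There is one attempt and no reset: what is moved stays moved. The work goes in short steps, Python scripts to look and compute and a shell command to move; the robot and the scene stay as the last step left them, time stands still between calls to the robot, and variables do not carry over. Pictures are saved under pics/ and viewed, at most 10 in all, crops included, and the job is handed in when it is done.

```bash
mkdir -p pics
cat > h.py <<'E'
from rig import *
import numpy as np, cv2
np.set_printoptions(precision=4,suppress=True)
def cloud(im):
    K=im["camera_matrix"];z=im["range_z"];v,u=np.indices(z.shape)
    p=np.stack([(u-K[0,2])/K[0,0]*z,(v-K[1,2])/K[1,1]*z,z],-1)
    w=p@np.array(im["rotation"]).T+np.array(im["eye"]); w[z==0]=np.nan
    return w
E
python3 - <<'E'
from h import *
a=get_image("scene");b=get_image("side")
cv2.imwrite("pics/a.png",a["img"]);cv2.imwrite("pics/b.png",b["img"])
for c in("scene","side"):
  for n in ["dispenser","roll_seat","cap_left_knob","cap_right_knob","roll_wide","roll_medium","roll_narrow","roll_rack","carton","scanner","tape_gun","tape_roll","marker","cutter"]:
    print(c,n,[(np.round(d["point"],3).tolist(),round(d["conf"],2)) for d in landmark_of(c,n)[:3]])
print(a["eye"],b["eye"]); s=observe();print(s["time_s"],s["position"],s["tool_rot"])
E
```

```text
scene dispenser [([0.531, -0.245, 0.0], 0.61)]
scene roll_seat [([0.527, -0.243, 0.101], 0.71)]
scene cap_left_knob [([0.492, -0.167, 0.102], 0.58)]
scene cap_right_knob [([0.557, 0.24, 0.055], 0.53), ([0.556, -0.32, 0.097], 0.44)]
scene roll_wide [([0.577, 0.389, 0.032], 0.97), ([0.557, 0.242, 0.052], 0.93), ([0.405, 0.414, 0.035], 0.87)]
scene roll_medium [([0.644, 0.241, 0.053], 0.74)]
scene roll_narrow [([0.459, 0.241, 0.051], 0.72)]
scene roll_rack [([0.551, -0.321, 0.098], 0.32)]
scene carton [([0.552, 0.008, 0.001], 0.65)]
scene scanner [([0.546, 0.542, -0.005], 0.79)]
scene tape_gun [([0.547, -0.536, -0.001], 0.58)]
scene tape_roll [([0.777, 0.113, 0.004], 0.8)]
scene marker [([0.737, 0.004, -0.002], 0.62)]
scene cutter [([0.398, 0.002, -0.002], 0.53)]
side dispenser [([0.527, -0.251, -0.0], 0.96)]
side roll_seat [([0.526, -0.248, 0.101], 0.73)]
side cap_left_knob [([0.496, -0.168, 0.106], 0.56)]
side cap_right_knob [([0.557, -0.324, 0.101], 0.55), ([0.548, -0.539, 0.001], 0.26)]
side roll_wide [([0.578, 0.387, 0.032], 0.97), ([0.396, 0.117, 0.026], 0.95), ([0.554, 0.241, 0.054], 0.68)]
side roll_medium [([0.642, 0.238, 0.052], 0.62)]
side roll_narrow [([0.458, 0.242, 0.05], 0.63)]
side roll_rack [([0.552, 0.242, 0.002], 0.65)]
side carton [([0.553, 0.006, -0.004], 0.89), ([0.457, 0.243, 0.052], 0.26)]
side scanner [([0.549, 0.542, 0.004], 0.6)]
side tape_gun [([0.547, -0.539, 0.0], 0.96)]
side tape_roll [([0.781, 0.108, -0.002], 0.93)]
side marker [([0.74, 0.008, 0.001], 0.68), ([0.453, 0.244, 0.049], 0.41)]
side cutter [([0.398, 0.006, 0.003], 0.93)]
[ 1.4201 -0.0988  1.4149] [0.3588 0.7422 1.0679]
1.5 [ 0.1972 -0.5134  0.2313] [[ 0.9335  0.3587 -0.    ]
 [ 0.3587 -0.9335  0.    ]
 [-0.     -0.     -1.    ]]
```

View pics/a.png

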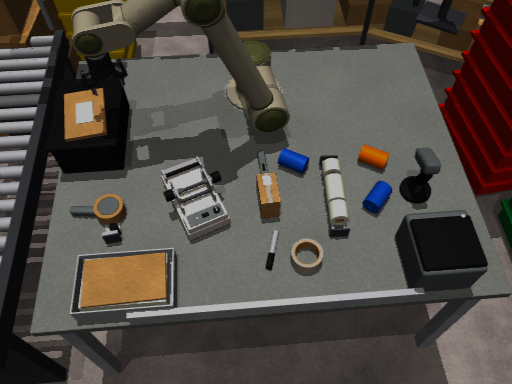

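View pics/b.png

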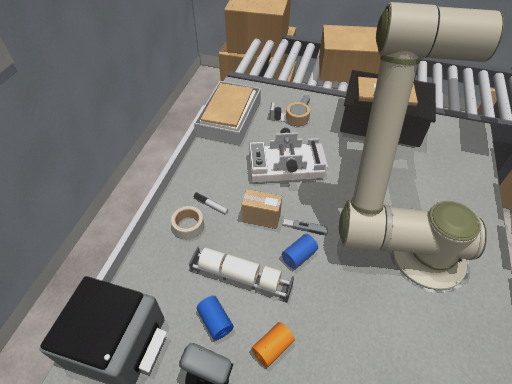

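The scene shows the dispenser at about (195,195), with three white rolls on the rack at about (335,190). Blue and orange look-alikes lie around (293,160), (377,195) and (373,156). Next I'll fit the rolls and dispenser from depth.

Run:
```python
from h import *
for c in("scene","side"):
  im=get_image(c);w=cloud(im);x,y,z=np.moveaxis(w,-1,0);img=im["img"].astype(int)
  # rolls
  m=(abs(y-.24)<.06)&(x>.38)&(x<.74)&(z>.068)&(z<.1)
  p=w[m];A=np.polyfit(p[:,0],p[:,1],1);print(c,"roll line y=ax+b",A,"yaw",np.degrees(np.arctan(A[0])),"mid y",np.polyval(A,.555))
  for lo in np.arange(.38,.74,.01):
    q=p[(p[:,0]>=lo)&(p[:,0]<lo+.01)]
    if len(q): print("%.2f:%d/%.3f"%(lo,len(q),np.max(q[:,2])),end=" ")
  print()
  s=np.array([.527,-.246]);
  best=None
  for n in["cap_left_knob","cap_right_knob"]:
    t=np.array([.494,-.167]) if "left" in n else np.array([.557,-.322])
    k=(np.hypot(x-t[0],y-t[1])<.035)&(z>.106)&(z<.1205)&(img.max(-1)<90)
    q=w[k];print(n,len(q),np.median(q,0),q.max(0)[2])
  k=(np.hypot(x-s[0],y-s[1])<.09)&(z>.117)&(z<.128)
  q=w[k];print("plates",len(q),q.mean(0))
  # yaw fit
  r=[]
  for th in np.radians(np.arange(10,36,.5)):
    Y=q[:,:2]@[-np.sin(th),np.cos(th)];Ym=Y.mean();g=Y>Ym
    r.append((Y[g].std()+Y[~g].std(),np.degrees(th),Y[g].mean()-Y[~g].mean(),(Y[g].mean()+Y[~g].mean())/2))
  e=min(r);th=np.radians(e[1]);X=q[:,:2]@[np.cos(th),np.sin(th)];Y=q[:,:2]@[-np.sin(th),np.cos(th)]
  xm=(np.percentile(X,2)+np.percentile(X,98))/2
  print(e,np.ptp(X),"centre",xm*np.array([np.cos(th),np.sin(th)])+e[3]*np.array([-np.sin(th),np.cos(th)]))
  v=slice(None)
im=get_image("scene");i=cv2.resize(im["img"][140:250,150:360],None,fx=3.8,fy=3.8,interpolation=cv2.INTER_CUBIC);cv2.imwrite("pics/c.png",i)
```

```text
scene roll line y=ax+b [-0.0404  0.2594] yaw -2.311116602456123 mid y 0.2369515684703788
0.42:1/0.070 0.43:17/0.086 0.44:30/0.088 0.45:38/0.092 0.46:30/0.090 0.47:37/0.086 0.48:42/0.087 0.50:33/0.087 0.51:37/0.087 0.52:31/0.089 0.53:39/0.091 0.54:37/0.089 0.55:37/0.087 0.56:38/0.089 0.57:41/0.088 0.58:34/0.089 0.59:51/0.087 0.60:26/0.085 0.61:37/0.089 0.62:38/0.091 0.63:44/0.090 0.64:42/0.089 0.65:43/0.095 0.66:44/0.088 0.67:44/0.092 
cap_left_knob 67 [ 0.501  -0.1696  0.1135] 0.12045227870444952
cap_right_knob 81 [ 0.561  -0.3203  0.1134] 0.1202867343952827
plates 100 [ 0.5259 -0.2426  0.1209]
(np.float64(0.020749440755614086), np.float64(21.5), np.float64(0.12501809768289784), np.float64(-0.42348635402418083)) 0.07965077269160942 centre [ 0.5264 -0.2478]
side roll line y=ax+b [-0.0369  0.2667] yaw -2.1151918986961693 mid y 0.24619736969440442
0.43:42/0.087 0.44:63/0.089 0.45:62/0.088 0.46:63/0.088 0.47:60/0.088 0.48:26/0.087 0.49:1/0.069 0.50:67/0.090 0.51:61/0.088 0.52:58/0.088 0.53:59/0.088 0.54:59/0.088 0.55:62/0.086 0.56:61/0.088 0.57:54/0.090 0.58:59/0.088 0.59:58/0.089 0.60:32/0.086 0.61:56/0.088 0.62:55/0.087 0.63:60/0.088 0.64:56/0.087 0.65:56/0.087 0.66:55/0.087 0.67:24/0.085 
cap_left_knob 72 [ 0.4948 -0.1616  0.1139] 0.12048266444831646
cap_right_knob 34 [ 0.558  -0.3222  0.1156] 0.12024031638630406
plates 125 [ 0.5237 -0.2424  0.1205]
(np.float64(0.01840894848136903), np.float64(22.0), np.float64(0.12066816031550054), np.float64(-0.4253309265305608)) 0.07856530914191845 centre [ 0.5252 -0.2465]
```

View pics/c.png

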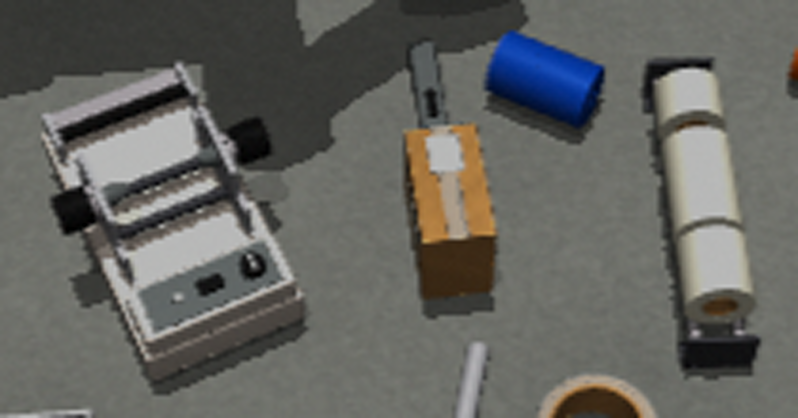

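```bash
cat > g.py <<'E'
# usage: g.py x y z yaw -> remaining shift (tool axes, units of 40mm) and turn units about tool z
from h import *; import sys
s=observe();R=np.array(s["tool_rot"]);p=np.array(s["position"])
t=np.array([float(v) for v in sys.argv[1:4]]);d=R.T@(t-p)/.04
yaw=np.degrees(np.arctan2(R[1,0],R[0,0]));dy=(float(sys.argv[4])-yaw+180)%360-180
print("t",s["time_s"],"pos",p,"yaw",yaw,"z",R[:,2],"shift units",d,"turn z units",-dy/5,"F",np.array(s["ft_force"]),"w",s["grip_width"],"gf",s["gripper_force"])
E
python3 -m pendant '[[[0.84,-0.45,0.06],[0,0,-1]],[[0.87,-0.38,0.06],[0,0,-1]],[[0.9,-0.3,0.06],[0,0,-1]],[[0.92,-0.22,0.06],[0,0,-1]],[[0.94,-0.14,0.06],[0,0,-1]],[[0.95,-0.06,0.06],[0,0,-1]],[[0.95,0.03,0.06],[0,0,-1]],[[0.95,0.11,0.06],[0,0,-1]]]' 1 40
python3 g.py 0.494 -0.1675 0.2 112
```

```text
time_s: 2.65
position: [0.3958, -0.2813, 0.2122]
tool_rot: [[0.482, 0.876, 0.0], [0.876, -0.482, -0.0], [-0.0, 0.0, -1.0]]
ft_force: [0.7, -0.4, 0.3]
grip_width: 0.0855
gripper_force: 0.0
t 2.65 pos [ 0.3958 -0.2813  0.2122] yaw 61.175944322724256 z [ 0.0002 -0.0003 -1.    ] shift units [3.6763 0.7782 0.3043] turn z units -10.164811135455148 F [ 0.7365 -0.3687  0.3019] w 0.08554874000045118 gf 0.0
```

```bash
python3 -m pendant '[[[0.92,0.19,0.06],[0,0,-1]],[[0.9,0.27,0.06],[0,0,-1]],[[0.87,0.35,0.06],[0,0,-1]],[[0.84,0.43,0.06],[0,0,-1]],[[0,0,0.1],[0,0,-1]],[[0,0,0.1],[0,0,-1]],[[0,0,0],[0,0,-1]],[[0,0,0],[0,0,-1]]]'
python3 -m pendant '[[[0,0,0],[0,0,-1]],[[0,0,0],[0,0,-1]],[[0,0,0],[0,0,-0.16]],[[0,0,0],[0,0,0]]]' | head -2
python3 g.py 0.494 -0.1675 0.2 112
python3 - <<'E'
from h import *
im=get_image("wrist");cv2.imwrite("pics/d.png",im["img"])
for n in ["roll_seat","cap_left_knob","cap_right_knob","dispenser"]:
    print(n,[(np.round(d["point"],4).tolist(),round(d["conf"],2)) for d in landmark_of("wrist",n)[:2]])
w=cloud(im);x,y,z=np.moveaxis(w,-1,0);img=im["img"].astype(int)
for z0,z1 in((.11,.119),(.116,.1195),):
  k=(np.hypot(x-.494,y+.1675)<.045)&(z>z0)&(z<z1)&(img.max(-1)<70);q=w[k];th=np.radians(22)
  l=(q[:,:2]-[.526,-.247])@np.array([[np.cos(th),-np.sin(th)],[np.sin(th),np.cos(th)]])
  if len(l):print(len(l),np.percentile(l,[1,50,99],axis=0))
E
```

```text
time_s: 3.65
position: [0.4935, -0.1684, 0.1945]
tool_rot: [[-0.194, 0.981, -0.0], [0.981, 0.194, 0.0], [0.0, -0.0, -1.0]]
ft_force: [0.1, 0.6, -0.7]
grip_width: 0.0855
gripper_force: 0.0
time_s: 4.15
position: [0.4935, -0.1685, 0.1945]
t 4.15 pos [ 0.4935 -0.1685  0.1945] yaw 111.73677704556175 z [ 0.  0. -1.] shift units [ 0.0172  0.0214 -0.1366] turn z units -0.05264459088764965 F [0.889  0.3267 0.2417] w 0.08540236476425257 gf 0.0
roll_seat [([0.526, -0.2479, 0.0979], 0.82)]
cap_left_knob [([0.496, -0.1673, 0.0996], 0.77)]
cap_right_knob []
dispenser [([0.5238, -0.2509, 0.0001], 0.89)]
1247 [[-0.0138  0.0723]
 [ 0.0004  0.0875]
 [ 0.0147  0.1012]]
635 [[-0.0084  0.0725]
 [ 0.0004  0.087 ]
 [ 0.0093  0.1009]]
```

View pics/d.png

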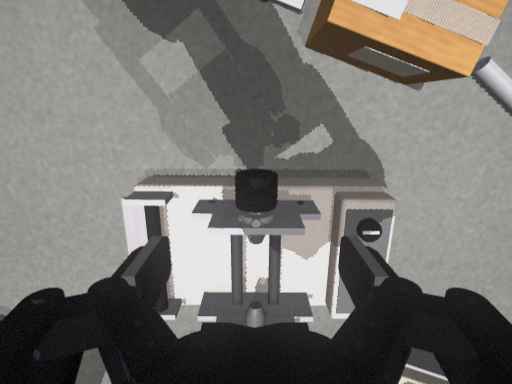

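Wrist view: left knob at (256,190), about 6 mm out, with the plates at rows 215 and 305. The gripper is aligned with it, so I'll go down and pinch.

```bash
python3 -m pendant '[[[0.05,0,0.8],[0,0,-0.05]],[[0,0,0.8],[0,0,0]],[[0,0,0.8],[0,0,0]],[[0,0,0.5],[0,0,0]],[[0,0,0],[0,0,0]]]' 1 40
python3 -m pendant '[[[0,0,0],[0,0,0]],[[0,0,0],[0,0,0]],[[0,0,0],[0,0,0]],[[0,0,0],[0,0,0]],[[0,0,0],[0,0,0]],[[0,0,0],[0,0,0]]]' 0 40
```

```text
time_s: 5.03
position: [0.4922, -0.1663, 0.0775]
tool_rot: [[-0.375, 0.927, -0.002], [0.927, 0.375, 0.001], [0.002, -0.002, -1.0]]
ft_force: [-0.4, 0.3, 0.0]
grip_width: 0.0854
gripper_force: 0.0
time_s: 5.78
position: [0.4947, -0.1678, 0.0797]
tool_rot: [[-0.375, 0.927, 0.005], [0.927, 0.375, -0.003], [-0.005, 0.004, -1.0]]
ft_force: [8.0, -7.0, -0.6]
grip_width: 0.0349
gripper_force: 41.9
```

```bash
python3 -m pendant '[[[0.1,0,0],[0,0,0]],[[0.1,0,0],[0,0,0]],[[0.1,0,0],[0,0,0]],[[0.1,0,0],[0,0,0]],[[0.05,0,0],[0,0,0]],[[0,0,0],[0,0,0]]]'
```

```text
time_s: 6.52
position: [0.4872, -0.1488, 0.0796]
tool_rot: [[-0.375, 0.927, 0.004], [0.927, 0.375, 0.001], [-0.0, 0.004, -1.0]]
ft_force: [4.4, 9.4, 5.7]
grip_width: 0.0351
gripper_force: 42.6
```

```bash
python3 -m pendant '[[[0,0,0],[0,0,0]],[[0,0,0],[0,0,0]],[[0,0,0],[0,0,0]],[[0,0,-0.5],[0,0,0]],[[0,0,-0.8],[0,0,0]],[[-0.3,0,-0.8],[0,0,0]],[[-0.87,0,-0.8],[0,0,0]],[[-0.9,0,0],[0,0,0]]]' 1
python3 -m pendant '[[[-0.9,0,0],[0,0,0]],[[-0.9,0,0],[0,0,0]],[[-0.8,0,0],[0,0,0]],[[0,0,0],[0,0,0]]]'|head -2
cat > k.py <<'E'
from h import *
im=get_image("wrist");w=cloud(im);x,y,z=np.moveaxis(w,-1,0);img=im["img"].astype(int)
th=np.radians(22);L=np.array([[np.cos(th),-np.sin(th)],[np.sin(th),np.cos(th)]]);C=np.array([.526,-.247])
l=(w[...,:2]-C)@L
for s in(1,-1):
  k=(abs(l[...,0])<.03)&(s*l[...,1]>.064)&(s*l[...,1]<.13)&(z>.11)&(z<.12)&(img.max(-1)<70)
  if k.sum()>50:print("knob",s,k.sum(),np.percentile(l[k],[1,50,99],axis=0).tolist(),w[k].mean(0))
  k=(abs(l[...,0])<.05)&(abs(s*l[...,1]-.057)<.008)&(z>.119)&(z<.126)
  if k.sum()>50:print("plate",s,k.sum(),np.percentile(l[k],[1,50,99],axis=0).tolist(),"slope",np.polyfit(l[k][:,0],l[k][:,1],1))
print(observe()["time_s"],observe()["position"])
for c in("scene","side","wrist"):
  if c!="wrist":get_image(c)
  for n in["cap_left_knob","cap_right_knob"]:
    for d in landmark_of(c,n)[:2]:
      q=(np.array(d["point"][:2])-C)@L;print(c,n,d["conf"],q)
E
python3 k.py
```

```text
time_s: 7.52
position: [0.5181, -0.228, 0.1973]
tool_rot: [[-0.376, 0.927, 0.004], [0.927, 0.376, -0.003], [-0.005, 0.003, -1.0]]
ft_force: [-0.1, 1.1, -0.0]
grip_width: 0.0853
gripper_force: 0.0
time_s: 8.02
position: [0.5561, -0.3248, 0.1935]
plate 1 169 [[-0.03795210500975405, 0.05328465943001344], [0.009612993390969929, 0.053810929080432716], [0.03949186839896693, 0.05444488302214049]] slope [-0.009   0.0539]
knob -1 1206 [[-0.015764938529503614, -0.09481116809561173], [-0.0017294371492417489, -0.08013304642305084], [0.013166800653446642, -0.06657140586382879]] [ 0.5549 -0.322   0.1155]
plate -1 902 [[-0.04013096298913468, -0.06231295325010662], [-0.00018064982618186084, -0.05688533899103619], [0.038219418939500566, -0.053642468350719986]] slope [-0.0106 -0.0569]
8.075 [ 0.5558 -0.3234  0.1938]
scene cap_left_knob 0.45 [-0.0854 -0.2776]
scene cap_right_knob 0.41 [-0.003  -0.0769]
scene cap_right_knob 0.35 [0.1227 0.477 ]
side cap_left_knob 0.68 [0.0021 0.1059]
side cap_right_knob 0.6 [ 0.0027 -0.0841]
wrist cap_right_knob 0.65 [-0.0002 -0.0853]
```

```bash
python3 -m pendant '[[[0,0,0.8],[0,0,0]],[[0,0,0.8],[0,0,0]],[[0,0,0.8],[0,0,0]],[[0,0,0.48],[0,0,0]],[[0,0,0],[0,0,0]]]' 1 40|head -2
python3 -m pendant '[[[0,0,0],[0,0,0]],[[0,0,0],[0,0,0]],[[0,0,0],[0,0,0]],[[0,0,0],[0,0,0]],[[0,0,0],[0,0,0]]]' 0 40
python3 -m pendant '[[[-0.1,0,0],[0,0,0]],[[-0.1,0,0],[0,0,0]],[[-0.1,0,0],[0,0,0]],[[-0.1,0,0],[0,0,0]],[[-0.1,0,0],[0,0,0]],[[-0.08,0,0],[0,0,0]],[[0,0,0],[0,0,0]]]'
```

```text
time_s: 9.1
position: [0.5556, -0.3225, 0.0781]
time_s: 9.72
position: [0.5558, -0.3236, 0.0804]
tool_rot: [[-0.375, 0.927, -0.0], [0.927, 0.375, -0.001], [-0.001, -0.001, -1.0]]
ft_force: [-2.6, -3.0, 6.6]
grip_width: 0.0348
gripper_force: 39.9
time_s: 10.6
position: [0.5646, -0.3459, 0.0805]
tool_rot: [[-0.375, 0.927, 0.0], [0.927, 0.375, -0.003], [-0.003, -0.001, -1.0]]
ft_force: [-4.0, -3.8, 5.2]
grip_width: 0.0351
gripper_force: 40.2
```

```bash
python3 -m pendant '[[[0,0,0],[0,0,0]],[[0,0,0],[0,0,0]],[[0,0,0],[0,0,0]],[[0,0,-0.5],[0,0,0]],[[0,0,-0.8],[0,0,0]],[[0,0,-0.8],[0,0,0]],[[0,0,-0.8],[0,0,0]],[[0,0,0],[0,0,0]]]' 1|head -2
python3 k.py
python3 -m pendant '[[[0.86,0.33,0],[0,0,-1]],[[0.83,0.4,0],[0,0,-1]],[[0.79,0.47,0],[0,0,-1]],[[0.74,0.54,0],[0,0,-1]],[[0.69,0.6,0],[0,0,-1]],[[0.64,0.66,0],[0,0,-1]],[[0.58,0.72,0],[0,0,-1]],[[0.51,0.76,0],[0,0,-1]]]'|head -2
python3 -m pendant '[[[0.44,0.8,0],[0,0,-1]],[[0.37,0.84,0],[0,0,-1]],[[0.3,0.87,0],[0,0,-1]],[[0.22,0.89,0],[0,0,-1]],[[0.15,0.91,0],[0,0,-1]],[[0.06,0.92,0],[0,0,-0.15]],[[0,0,0],[0,0,0]]]'|head -2
python3 g.py 0.555 0.241 0.2 177.8
```

```text
time_s: 11.6
position: [0.5656, -0.3449, 0.198]
knob -1 1220 [[-0.01612851056845614, -0.119009580919774], [-0.0018374451179972657, -0.10362522708380295], [0.0130601458112105, -0.08981854963323996]] [ 0.5634 -0.3438  0.1154]
plate -1 891 [[-0.040160906183823, -0.0608997075224937], [-0.0017870997284430282, -0.05678693165278749], [0.03822021091746944, -0.05378731952076015]] slope [-0.0103 -0.0569]
11.65 [ 0.565  -0.3445  0.1959]
scene cap_left_knob 0.61 [-0.0022  0.1039]
scene cap_right_knob 0.6 [-0.0021 -0.1028]
side cap_left_knob 0.37 [-0.0859 -0.2784]
side cap_right_knob 0.42 [ 0.0004 -0.1031]
side cap_right_knob 0.42 [0.2062 0.4422]
wrist cap_right_knob 0.57 [-0.0054 -0.1089]
time_s: 13.05
position: [0.5591, -0.0493, 0.1953]
time_s: 13.92
position: [0.555, 0.1719, 0.1951]
t 13.925 pos [0.555  0.1719 0.1951] yaw 177.99556050200292 z [-0.0002  0.0002 -1.    ] shift units [ 0.0601  1.7276 -0.1211] turn z units 0.039112100400581086 F [ 0.5312 -0.6106  0.5489] w 0.08536006378858273 gf 0.0
```

Both caps are out. Next I'll centre over the wide roll and measure with the wrist camera.

```bash
python3 -m pendant '[[[0,0.86,0],[0,0,0]],[[0,0.86,0],[0,0,0]],[[0,0,0],[0,0,0]],[[0,0,0],[0,0,0]]]'|head -2
python3 - <<'E'
from h import *
im=get_image("wrist");cv2.imwrite("pics/e.png",im["img"]);w=cloud(im);x,y,z=np.moveaxis(w,-1,0)
p=w[(abs(y-.241)<.04)&(z>.075)&(z<.095)&(x>.35)&(x<.75)]
q=p[p[:,2]>.082];A=np.polyfit(q[:,0],q[:,1],1);print("yaw",np.degrees(np.arctan(A[0])),"y@.555",np.polyval(A,.555))
h,e=np.histogram(p[:,0],np.arange(.4,.72,.003));print([(round(a,3),int(n)) for a,n in zip(e,h)])
for n in("roll_wide","roll_medium","roll_narrow"):print(n,[(d["point"],d["conf"]) for d in landmark_of("wrist",n)[:2]])
print(observe()["position"])
E
```

```text
time_s: 14.42
position: [0.5581, 0.2376, 0.1952]
yaw -2.2155802633500756 y@.555 0.24030184419422868
[(np.float64(0.4), 0), (np.float64(0.403), 0), (np.float64(0.406), 0), (np.float64(0.409), 0), (np.float64(0.412), 0), (np.float64(0.415), 0), (np.float64(0.418), 0), (np.float64(0.421), 0), (np.float64(0.424), 0), (np.float64(0.427), 0), (np.float64(0.43), 3), (np.float64(0.433), 178), (np.float64(0.436), 222), (np.float64(0.439), 225), (np.float64(0.442), 217), (np.float64(0.445), 217), (np.float64(0.448), 216), (np.float64(0.451), 208), (np.float64(0.454), 213), (np.float64(0.457), 208), (np.float64(0.46), 196), (np.float64(0.463), 196), (np.float64(0.466), 203), (np.float64(0.469), 204), (np.float64(0.472), 198), (np.float64(0.475), 191), (np.float64(0.478), 193), (np.float64(0.481), 119), (np.float64(0.484), 0), (np.float64(0.487), 0), (np.float64(0.49), 0), (np.float64(0.493), 0), (np.float64(0.496), 0), (np.float64(0.499), 145), (np.float64(0.502), 178), (np.float64(0.505), 174), (np.float64(0.508), 174), (np.float64(0.511), 168), (np.float64(0.514), 173), (np.float64(0.517), 16
[... 1170 characters left out ...]
loat64(0.655), 116), (np.float64(0.658), 106), (np.float64(0.661), 105), (np.float64(0.664), 104), (np.float64(0.667), 102), (np.float64(0.67), 75), (np.float64(0.673), 1), (np.float64(0.676), 0), (np.float64(0.679), 0), (np.float64(0.682), 0), (np.float64(0.685), 0), (np.float64(0.688), 0), (np.float64(0.691), 0), (np.float64(0.694), 0), (np.float64(0.697), 0), (np.float64(0.7), 0), (np.float64(0.703), 0), (np.float64(0.706), 0), (np.float64(0.709), 0), (np.float64(0.712), 0), (np.float64(0.715), 0)]
roll_wide [([0.5483, 0.2396, 0.0552], 0.97), ([0.401, 0.4173, 0.0297], 0.65)]
roll_medium [([0.6425, 0.2365, 0.0515], 0.67)]
roll_narrow [([0.4598, 0.2463, 0.048], 0.62)]
[0.5582 0.2377 0.1954]
```

View pics/e.png

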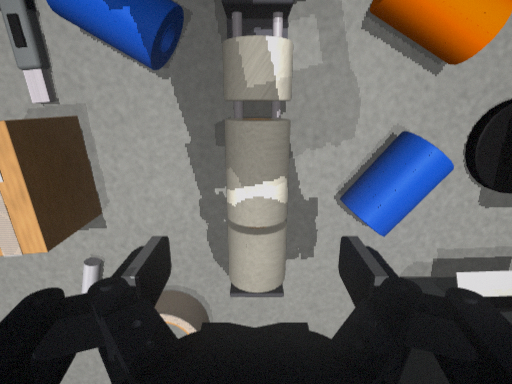

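Wrist view: the wide roll is the middle one (rows 118–225, x 0.499–0.599), centred at about (0.550, 0.2405) with yaw −2.2°. Now the grasp.

```bash
python3 -m pendant '[[[0.2,0.065,0],[0,0,0.04]],[[0,0,0.9],[0,0,0]],[[0,0,0.9],[0,0,0]],[[0,0,0.9],[0,0,0]],[[0,0,0.9],[0,0,0]],[[0,0,0.53],[0,0,0]],[[0,0,0],[0,0,0]]]' 1 40
python3 -m pendant '[[[0,0,0],[0,0,0]],[[0,0,0],[0,0,0]],[[0,0,0],[0,0,0]],[[0,0,0],[0,0,0]],[[0,0,0],[0,0,0]]]' 0 50
```

```text
time_s: 15.5
position: [0.549, 0.2414, 0.029]
tool_rot: [[-0.999, 0.042, -0.003], [0.042, 0.999, -0.001], [0.003, -0.001, -1.0]]
ft_force: [0.7, -0.1, 0.9]
grip_width: 0.0852
gripper_force: 0.0
time_s: 16.12
position: [0.5507, 0.2404, 0.0323]
tool_rot: [[-0.999, 0.042, 0.002], [0.042, 0.999, -0.002], [-0.002, -0.002, -1.0]]
ft_force: [-2.2, -7.6, 6.7]
grip_width: 0.0629
gripper_force: 54.3
```

```bash
python3 -m pendant '[[[0,0,-0.3],[0,0,0]],[[0,0,-0.6],[0,0,0]],[[0,0,-0.8],[0,0,0]],[[0,0,-0.9],[0,0,0]],[[0,0,-0.9],[0,0,0]],[[0,0,-0.9],[0,0,0]],[[0,0,-0.3],[0,0,0]],[[0,0,0],[0,0,0]]]'
python3 - <<'E'
from h import *
s=observe();T=np.array(s["position"]);R=np.array(s["tool_rot"])
for c in("scene","side","wrist"):
  im=get_image(c)
  w=cloud(im);x,y,z=np.moveaxis(w,-1,0);img=im["img"].astype(int)
  k=(abs(x-T[0])<.065)&(abs(y-T[1])<.045)&(z>T[2]-.02)&(z<T[2]+.06)&(img.min(-1)>100)
  t=(w[k]-T)@R
  if len(t):
    print(c,len(t),np.percentile(t,[1,50,99],axis=0)); r=t[t[:,2]<np.percentile(t[:,2],30)]; print("slope z/x",np.polyfit(r[:,0],r[:,2],1), "x hist",np.histogram(t[:,0],np.arange(-.06,.061,.005)))
  print([((np.array(d["point"])-T)@R,d["conf"]) for d in landmark_of(c,"roll_wide")])
cv2.imwrite("pics/f.png",im["img"])
E
```

```text
time_s: 17.12
position: [0.55, 0.2416, 0.2183]
tool_rot: [[-0.999, 0.042, 0.001], [0.042, 0.999, 0.0], [-0.001, 0.0, -1.0]]
ft_force: [-0.2, -0.6, -2.6]
grip_width: 0.0626
gripper_force: 55.6
scene 69 [[-0.0495 -0.0194 -0.0538]
 [-0.0377 -0.0041 -0.049 ]
 [-0.0251  0.014  -0.0422]]
slope z/x [ 0.0413 -0.0509] x hist (array([ 0,  1, 17,  8, 18, 16,  8,  1,  0,  0,  0,  0,  0,  0,  0,  0,  0,
        0,  0,  0,  0,  0,  0,  0]), array([-0.06 , -0.055, -0.05 , -0.045, -0.04 , -0.035, -0.03 , -0.025,
       -0.02 , -0.015, -0.01 , -0.005, -0.   ,  0.005,  0.01 ,  0.015,
        0.02 ,  0.025,  0.03 ,  0.035,  0.04 ,  0.045,  0.05 ,  0.055,
        0.06 ]))
[(array([-0.0209,  0.1491,  0.1872]), 0.86), (array([-0.0038, -0.0015, -0.0207]), 0.79), (array([ 0.1492, -0.1303,  0.1839]), 0.78), (array([0.1559, 0.1654, 0.1839]), 0.58)]
side 616 [[-0.049  -0.0247 -0.0531]
 [ 0.023   0.016  -0.0444]
 [ 0.0502  0.0325  0.001 ]]
slope z/x [-0.0024 -0.0503] x hist (array([ 0,  0, 43, 40, 48, 31, 11,  0,  0,  0,  0,  3,  2,  8, 45, 49, 49,
       46, 51, 51, 48, 78, 13,  0]), array([-0.06 , -0.055, -0.
[... 378 characters left out ...]
wrist 20698 [[-0.0163 -0.028  -0.0516]
 [ 0.0232  0.0001 -0.048 ]
 [ 0.0497  0.0283 -0.0302]]
slope z/x [-0.0037 -0.0504] x hist (array([   0,    0,    0,    0,    0,    0,   25,   92,  133,  321, 1161,
       1358, 1400, 1485, 1616, 1649, 1749, 1764, 1855, 1897, 1988, 2123,
         82,    0]), array([-0.06 , -0.055, -0.05 , -0.045, -0.04 , -0.035, -0.03 , -0.025,
       -0.02 , -0.015, -0.01 , -0.005, -0.   ,  0.005,  0.01 ,  0.015,
        0.02 ,  0.025,  0.03 ,  0.035,  0.04 ,  0.045,  0.05 ,  0.055,
        0.06 ]))
[(array([ 0.0007,  0.0016, -0.0185]), 0.96), (array([-0.0209,  0.1529,  0.1876]), 0.87), (array([0.1572, 0.1744, 0.1856]), 0.83), (array([ 0.1438, -0.1283,  0.1846]), 0.71)]
```

View pics/f.png

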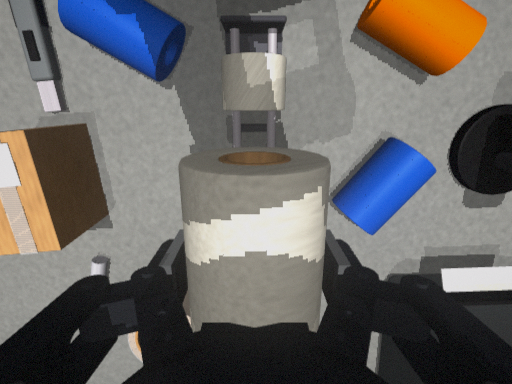

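The roll is held level and centred: its axis is 18.7 mm above the TCP and the end offset is 0.5 mm. Carrying it over the dispenser.

```bash
python3 -m pendant '[[[0,-0.87,0],[0,0,1]],[[-0.07,-0.87,0],[0,0,1]],[[-0.15,-0.86,0],[0,0,1]],[[-0.22,-0.85,0],[0,0,1]],[[-0.29,-0.82,0],[0,0,1]],[[-0.36,-0.79,0],[0,0,1]],[[-0.43,-0.76,0],[0,0,1]],[[-0.5,-0.72,0],[0,0,1]]]'|head -2
python3 -m pendant '[[[-0.56,-0.67,0],[0,0,1]],[[-0.61,-0.62,0],[0,0,1]],[[-0.66,-0.57,0],[0,0,1]],[[-0.71,-0.51,0],[0,0,1]],[[-0.75,-0.44,0],[0,0,1]],[[-0.79,-0.38,0],[0,0,0.2]],[[0,0,0],[0,0,0]],[[0,0,0],[0,0,0]]]'|head -2
python3 g.py 0.526 -0.247 0.083 111.5
```

```text
time_s: 18.42
position: [0.5366, -0.0385, 0.2177]
time_s: 19.42
position: [0.5261, -0.2461, 0.2177]
t 19.425 pos [ 0.5261 -0.2461  0.2177] yaw 111.6269530500228 z [-0.0006  0.0008 -1.    ] shift units [-0.0245 -0.01    3.3678] turn z units 0.025390610004558313 F [ 0.727  -0.2384 -2.8796] w 0.06267795189272189 gf 55.61878502368927
```

```bash
python3 -m pendant '[[[-0.02,-0.01,0.6],[0,0,0.02]],[[0,0,0.6],[0,0,0]],[[0,0,0.4],[0,0,0]],[[0,0,0],[0,0,0]],[[0,0,0],[0,0,0]]]'|head -2
python3 - <<'E'
from h import *
th=np.radians(21.5);L=np.array([[np.cos(th),-np.sin(th)],[np.sin(th),np.cos(th)]]);C=np.array([.526,-.247])
s=observe();print(s["position"],(np.array(s["position"])[:2]-C)@L)
for c in("scene","side","wrist"):
  im=get_image(c);w=cloud(im);l=(w[...,:2]-C)@L;z=w[...,2];g=im["img"].astype(int)
  for sg in(1,-1):
    k=(abs(l[...,0])<.05)&(abs(sg*l[...,1]-.057)<.012)&(z>.1185)&(z<.125)
    if k.sum()>15:print(c,"plate",sg,k.sum(),np.percentile(l[k],[2,50,98],axis=0).tolist(),np.polyfit(l[k][:,0],l[k][:,1],1))
  k=(abs(l[...,0])<.03)&(abs(l[...,1])<.065)&(z>.15)&(z<.22)&(g.min(-1)>80)
  if k.sum():print(c,"roll",k.sum(),np.percentile(l[k],[1,50,99],axis=0).tolist())
im["img"];cv2.imwrite("pics/i.png",im["img"])
E
```

```text
time_s: 20.05
position: [0.5265, -0.2471, 0.155]
[ 0.5265 -0.2471  0.155 ] [ 0.0005 -0.0003]
scene plate -1 37 [[-0.038917362997238726, -0.06567461257694318], [0.0017207365662171344, -0.05907247991460376], [0.03687006023898844, -0.055933661172069715]] [-0.0076 -0.0594]
scene roll 280 [[-0.02474750618312314, -0.05093335723863669], [0.014161220384625858, -0.023957922346484854], [0.029835269722816717, 0.04773337913198123]]
side plate 1 44 [[-0.039266513865937956, 0.05025867168679635], [-0.002949971761804931, 0.056953303535796806], [0.03510642618283237, 0.06467078002164321]] [-0.0227  0.0574]
side roll 360 [[-0.028121913967703027, -0.017614892587282802], [0.0022445139708658314, 0.0383266343985091], [0.029406263540108092, 0.05261620895319672]]
wrist plate 1 1383 [[-0.038389803395813736, 0.05426552825709471], [-3.5292051576702355e-05, 0.05723682020739373], [0.038062402280835676, 0.06321031976979956]] [0.0008 0.0572]
wrist roll 23547 [[-0.028739369953040297, -0.018277505604954735], [0.00010181556250596561, 0.02562340119592153], [0.02887461032661092, 0.049893145868147366]]
```

View pics/i.png

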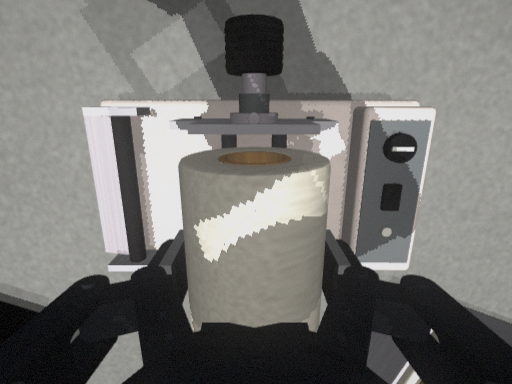

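The roll end sits 4 mm inside the left plate (row 125) and parallel to it, so I can lower it.

```bash
python3 -m pendant '[[[0,0,0.3],[0,0,0]],[[0,0,0.3],[0,0,0]],[[0,0,0.3],[0,0,0]],[[0,0,0.3],[0,0,0]],[[0,0,0.3],[0,0,0]],[[0,0,0.2],[0,0,0]],[[0,0,0.08],[0,0,0]],[[0,0,0],[0,0,0]]]'
python3 g.py 0.526 -0.247 0.082 111.5
```

```text
time_s: 21.2
position: [0.5262, -0.2475, 0.0829]
tool_rot: [[-0.367, 0.93, 0.0], [0.93, 0.367, -0.0], [-0.0, 0.0, -1.0]]
ft_force: [-0.6, -0.5, -1.8]
grip_width: 0.0629
gripper_force: 55.6
t 21.2 pos [ 0.5262 -0.2475  0.0829] yaw 111.51652487046003 z [ 0.0001 -0.     -1.    ] shift units [0.0124 0.0001 0.0236] turn z units 0.0033049740920091607 F [-0.6149 -0.472  -1.784 ] w 0.0629216921293373 gf 55.59983968734741
```

```bash
python3 -m pendant '[[[0,0,0.03],[0,0,0]],[[0,0,0.02],[0,0,0]],[[0,0,0],[0,0,0]]]'
python3 -m pendant '[[[0,0,0],[0,0,0]],[[0,0,0],[0,0,0]],[[0,0,0],[0,0,0]],[[0,0,0],[0,0,0]]]' 0.85
python3 -m pendant '[[[0,0,0],[0,0,0]],[[0,0,0],[0,0,0]],[[0,0,-0.3],[0,0,0]],[[0,0,-0.6],[0,0,0]],[[0,0,-0.8],[0,0,0]],[[0,0,-0.8],[0,0,0]],[[0,0,-0.5],[0,0,0]],[[0,0,0],[0,0,0]]]' 1
cat > m.py <<'E'
from h import *
th=np.radians(21.5);L=np.array([[np.cos(th),-np.sin(th)],[np.sin(th),np.cos(th)]]);C=np.array([.526,-.247])
for c in("scene","side","wrist"):
  im=get_image(c);w=cloud(im);l=(w[...,:2]-C)@L;z=w[...,2];g=im["img"].astype(int)
  k=(abs(l[...,0])<.035)&(abs(l[...,1])<.053)&(z>.124)&(z<.14)
  if k.sum():print(c,"roll top",k.sum(),np.percentile(np.c_[l[k],z[k]],[1,50,99],axis=0).tolist())
  for n in["cap_left_knob","cap_right_knob","roll_wide"]:
    for d in landmark_of(c,n)[:3]:
      q=(np.array(d["point"][:2])-C)@L
      if np.hypot(*q)<.15: print(c,n,d["conf"],q,d["point"][2])
  for sg in(1,-1):
    k=(abs(l[...,0])<.03)&(sg*l[...,1]>.064)&(sg*l[...,1]<.13)&(z>.11)&(z<.12)&(g.max(-1)<70)
    if k.sum()>20:print(c,"knob",sg,k.sum(),np.percentile(l[k],[1,50,99],axis=0).tolist())
cv2.imwrite("pics/m%d.png"%int(observe()["time_s"]),im["img"]);print(observe()["position"])
E
python3 m.py
```

```text
time_s: 21.58
position: [0.5261, -0.2475, 0.081]
tool_rot: [[-0.367, 0.93, 0.0], [0.93, 0.367, -0.0], [-0.0, 0.0, -1.0]]
ft_force: [0.3, -1.1, -2.8]
grip_width: 0.0624
gripper_force: 55.6
time_s: 22.08
position: [0.5262, -0.2475, 0.081]
tool_rot: [[-0.367, 0.93, 0.0], [0.93, 0.367, -0.0], [-0.0, 0.0, -1.0]]
ft_force: [1.2, -1.1, -0.5]
grip_width: 0.0726
gripper_force: 0.0
time_s: 23.08
position: [0.5266, -0.2477, 0.2029]
tool_rot: [[-0.367, 0.93, 0.003], [0.93, 0.367, -0.002], [-0.003, 0.002, -1.0]]
ft_force: [0.0, -0.1, -0.1]
grip_width: 0.0854
gripper_force: 0.0
scene roll top 267 [[-0.01755271812240851, -0.05066994694220065, 0.124098125961996], [0.005065681163495593, -0.0038850552281994104, 0.12847398837258428], [0.02306728875420905, 0.04717705562340751, 0.1354974695911129]]
scene cap_left_knob 0.58 [0.0001 0.0004] -0.0015
scene cap_left_knob 0.54 [-0.004   0.1064] 0.1003
scene cap_right_knob 0.53 [-0.003  -0.1033] 0.0994
scene knob 1 56 [[-0.009783572858394991, 0.08172620083774401], [0.004454446609547949, 0.1041099497744676], [0.018009554873851075, 0.11848351734633411]]
scene kno
[... 733 characters left out ...]
43759266000345, -0.08423066828905905]]
wrist roll top 6140 [[-0.020426541166096757, -0.04792870328075858, 0.124236808642574], [-0.0006016436336246937, 0.0054570873767178976, 0.1298403566039713], [0.019638128151170598, 0.049620343136723054, 0.13251319893203964]]
wrist cap_left_knob 0.67 [-0.0008  0.1043] 0.1013
wrist cap_right_knob 0.9 [-0.0058 -0.1098] 0.0974
wrist knob 1 1776 [[-0.01482322054951618, 0.07215831456938084], [-0.000648873317799148, 0.1046983440196222], [0.014245778999939767, 0.11921559532880906]]
wrist knob -1 909 [[-0.014944561505637164, -0.1187648321976748], [-0.0006317496628038515, -0.10229975294348198], [0.013735212479990365, -0.08947426392784377]]
[ 0.5261 -0.2474  0.2008]
```

The roll is seated: top at 0.132, length within ±0.05 m. Now the left cap: pinch it and push it home.

```bash
python3 -m pendant '[[[0.8,0,0],[0,0,0]],[[0.8,0,0],[0,0,0]],[[0.8,0,0],[0,0,0]],[[0.23,0,0],[0,0,0]],[[0,0,0.8],[0,0,0]],[[0,0,0.8],[0,0,0]],[[0,0,0.8],[0,0,0]],[[0,0,0.65],[0,0,0]]]' 1 40|head -2
python3 -m pendant '[[[0,0,0],[0,0,0]],[[0,0,0],[0,0,0]],[[0,0,0],[0,0,0]],[[0,0,0],[0,0,0]],[[0,0,0],[0,0,0]],[[0,0,0],[0,0,0]]]' 0 40
python3 -m pendant '[[[-0.1,0,0],[0,0,0]],[[-0.1,0,0],[0,0,0]],[[-0.1,0,0],[0,0,0]],[[-0.1,0,0],[0,0,0]],[[-0.1,0,0],[0,0,0]],[[-0.1,0,0],[0,0,0]],[[0,0,0],[0,0,0]]]'
python3 g.py 0.4963 -0.1716 0.079 111.5
```

```text
time_s: 24.68
position: [0.4877, -0.1502, 0.0777]
time_s: 25.42
position: [0.4877, -0.1499, 0.0803]
tool_rot: [[-0.367, 0.93, 0.001], [0.93, 0.367, -0.001], [-0.002, 0.001, -1.0]]
ft_force: [-3.5, -0.9, 5.1]
grip_width: 0.0351
gripper_force: 42.4
time_s: 26.3
position: [0.4964, -0.1723, 0.0803]
tool_rot: [[-0.367, 0.93, 0.001], [0.93, 0.367, -0.001], [-0.001, 0.0, -1.0]]
ft_force: [-3.3, 1.7, 5.6]
grip_width: 0.035
gripper_force: 42.5
t 26.3 pos [ 0.4964 -0.1723  0.0803] yaw 111.51996323532391 z [ 0.0009 -0.0012 -1.    ] shift units [0.0186 0.0037 0.0313] turn z units 0.003992647064785615 F [-3.2913  1.6713  5.5989] w 0.03501367034855993 gf 42.4890661239624
```

```bash
python3 -m pendant '[[[-0.04,0,0],[0,0,0]],[[0,0,0],[0,0,0]],[[0.04,0,0],[0,0,0]]]'
python3 -m pendant '[[[0,0,0],[0,0,0]],[[0,0,0],[0,0,0]],[[0,0,0],[0,0,0]],[[0,0,0],[0,0,0]],[[0,0,-0.6],[0,0,0]],[[0,0,-0.8],[0,0,0]],[[0,0,-0.8],[0,0,0]],[[0,0,-0.8],[0,0,0]]]' 1|head -2
python3 -m pendant '[[[-0.9,0,0],[0,0,0]],[[-0.9,0,0],[0,0,0]],[[-0.9,0,0],[0,0,0]],[[-0.9,0,0],[0,0,0]],[[-0.9,0,0],[0,0,0]],[[-0.12,0,0],[0,0,0]],[[0,0,0],[0,0,0]]]'|head -2
python3 g.py 0.5645 -0.3447 0.079 111.5
python3 m.py | grep -v roll
```

```text
time_s: 26.68
position: [0.4964, -0.1723, 0.0803]
tool_rot: [[-0.367, 0.93, 0.001], [0.93, 0.367, -0.002], [-0.002, 0.0, -1.0]]
ft_force: [-2.0, -8.5, 2.5]
grip_width: 0.0351
gripper_force: 42.3
time_s: 27.68
position: [0.4962, -0.1718, 0.1999]
time_s: 28.55
position: [0.5639, -0.3434, 0.1986]
t 28.55 pos [ 0.5639 -0.3434  0.1986] yaw 111.51386592206549 z [-0.0006  0.0007 -1.    ] shift units [-0.0385  0.0021  2.9893] turn z units 0.002773184413098306 F [ 0.541   0.4329 -0.3801] w 0.08561250404078068 gf 0.0
scene cap_left_knob 0.5 [-0.003  0.082] 0.0996
scene cap_right_knob 0.41 [-0.0009 -0.1025] 0.1
scene knob 1 59 [[-0.012115740199886253, 0.0648249463784379], [0.00488341429083358, 0.07874850042218239], [0.019347302988564553, 0.09366948720297272]]
scene knob -1 65 [[-0.011875044607024016, -0.12083545095907187], [0.004647329415891224, -0.10625644700919366], [0.016717851024661695, -0.07213236015512213]]
side cap_left_knob 0.57 [0.0023 0.0807] 0.105
side cap_right_knob 0.46 [ 0.0006 -0.105 ] 0.0986
side cap_right_knob 0.23 [0.0009 0.0044] 0.1002
side knob 1 58 [[-0.013810663772309986, 0.06838298851042074], [0.0005259768985666535, 0.08730551771659119], [0.016945462564288343, 0.0988073040847443]]
side knob -1 38 [[-0.013631454110265019, -0.11454146711608933], [0.000486432998043169, -0.10079040163664157], [0.012542669128145171, -0.08859628177087815]]
wrist cap_right_knob 0.7 [-0.002  -0.1082] 0.0969
wrist knob -1 1201 [[-0.014842601374904209, -0.11889284949099697], [-0.00034102703033360194, -0.10345682835130572], [0.013993118482712051, -0.08985476527560969]]
[ 0.5641 -0.3437  0.1989]
```

Left cap is home. Same for the right.

```bash
python3 -m pendant '[[[-0.03,0,0.8],[0,0,0]],[[0,0,0.8],[0,0,0]],[[0,0,0.8],[0,0,0]],[[0,0,0.58],[0,0,0]],[[0,0,0],[0,0,0]]]' 1 40|head -2
python3 -m pendant '[[[0,0,0],[0,0,0]],[[0,0,0],[0,0,0]],[[0,0,0],[0,0,0]],[[0,0,0],[0,0,0]],[[0,0,0],[0,0,0]],[[0,0,0],[0,0,0]]]' 0 40
python3 -m pendant '[[[0.1,0,0],[0,0,0]],[[0.1,0,0],[0,0,0]],[[0.1,0,0],[0,0,0]],[[0.1,0,0],[0,0,0]],[[0.1,0,0],[0,0,0]],[[0.1,0,0],[0,0,0]],[[0.03,0,0],[0,0,0]],[[0,0,0],[0,0,0]]]'
```

```text
time_s: 29.78
position: [0.5639, -0.3444, 0.0781]
time_s: 30.52
position: [0.5644, -0.3455, 0.0809]
tool_rot: [[-0.367, 0.93, 0.0], [0.93, 0.367, -0.002], [-0.002, -0.0, -1.0]]
ft_force: [-3.5, -2.2, 6.4]
grip_width: 0.035
gripper_force: 41.2
time_s: 31.52
position: [0.5556, -0.323, 0.0809]
tool_rot: [[-0.366, 0.93, 0.002], [0.93, 0.366, -0.004], [-0.004, 0.0, -1.0]]
ft_force: [-3.6, -5.0, 5.7]
grip_width: 0.0345
gripper_force: 41.6
```

```bash
python3 -m pendant '[[[0.03,0,0],[0,0,0]],[[0,0,0],[0,0,0]],[[-0.04,0,0],[0,0,0]]]'
python3 -m pendant '[[[0,0,0],[0,0,0]],[[0,0,0],[0,0,0]],[[0,0,0],[0,0,0]],[[0,0,0],[0,0,0]],[[0,0,-0.6],[0,0,0]],[[0,0,-0.8],[0,0,0]],[[0,0,-0.8],[0,0,0]],[[0,0,-0.8],[0,0,0]]]' 1|head -2
python3 -m pendant '[[[0,0,-0.5],[0,0,0]],[[0,0,0],[0,0,0]],[[0,0,0],[0,0,0]]]'|head -2
python3 m.py
python3 - <<'E'
from h import *
b=get_image("side")["img"];cv2.imwrite("pics/z.png",cv2.resize(b[60:310,170:420],None,fx=2.4,fy=2.4,interpolation=cv2.INTER_CUBIC))
E
```

```text
time_s: 31.9
position: [0.5556, -0.3231, 0.0809]
tool_rot: [[-0.366, 0.931, 0.001], [0.931, 0.366, -0.003], [-0.003, 0.0, -1.0]]
ft_force: [-2.0, -2.5, 7.0]
grip_width: 0.035
gripper_force: 41.8
time_s: 32.9
position: [0.5554, -0.3217, 0.2007]
time_s: 33.28
position: [0.5551, -0.3216, 0.2185]
scene roll top 290 [[-0.018865850483663956, -0.04995709794251756, 0.1242338296547873], [0.004890377373835424, -0.0007133232029605259, 0.12859765800726597], [0.026066725161874468, 0.046810899104592005, 0.13505114201691243]]
scene cap_left_knob 0.5 [-0.0005  0.0793] 0.0988
scene cap_right_knob 0.4 [ 0.0023 -0.077 ] 0.1022
scene roll_wide 0.89 [ 0.     -0.0013] 0.1001
scene knob 1 61 [[-0.013398168827283192, 0.06443364531196073], [0.00419883963286402, 0.07831581774509924], [0.018069340755296023, 0.09350138844544283]]
scene knob -1 59 [[-0.013103281972421063, -0.09627232012904724], [0.004020453687291689, -0.07869627836083283], [0.017732408901244556, -0.06425948690478789]]
side roll top 232 [[-0.02082404321873508, -0.047669890158628804, 0.12422623902797851], [0.001747979275349554, 0.00399025435499133
[... 491 characters left out ...]
[0.015253659414534425, -0.06784994721866143]]
wrist roll top 7048 [[-0.020581527645173292, -0.04844432738197261, 0.1242430739750621], [-0.0005441779772764553, 0.004644641515929595, 0.1299310530746906], [0.01964146393113909, 0.0487064743468161, 0.13269804027689236]]
wrist cap_left_knob 0.7 [0.0003 0.0002] 0.0999
wrist cap_right_knob 0.81 [-0.002 -0.087] 0.0965
wrist knob 1 64 [[-0.01440668729064674, 0.06560123315296232], [-0.0006065978877462415, 0.0663376063399734], [0.013203550551342055, 0.06784841662785569]]
wrist knob -1 992 [[-0.015140005192648395, -0.09479046004274189], [-0.0005678149235195969, -0.07994788418819022], [0.013965573464337416, -0.06634511236272465]]
[ 0.5554 -0.3219  0.2197]
```

View pics/z.png

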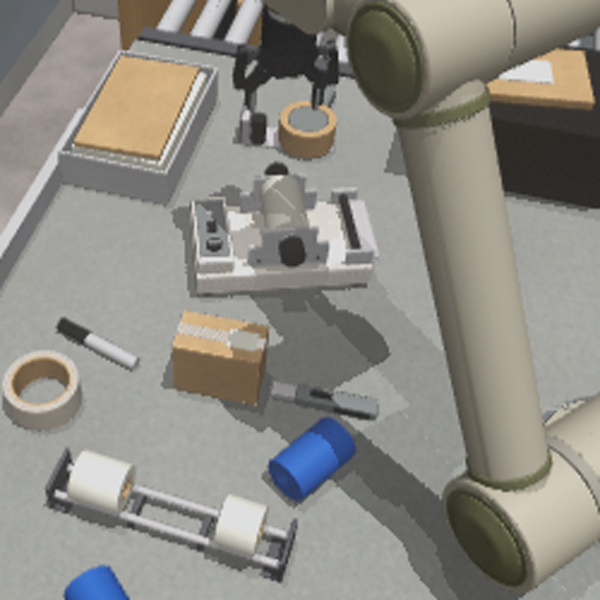

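The roll is seated between the plates at (280,210), both knobs are home, and the medium and narrow rolls are still on the rack. The gripper is clear and touching nothing, so I'm handing in.

```bash
python3 -c "
from rig import *
print(close_job())"
```

```text
the job is handed in; nothing more can be done
None
```

The widest roll is on the dispenser's rollers with both core caps pressed home into its core; the gripper is open and clear, nothing else looked disturbed in the last pictures, and I handed the job in at about 33 s (no verdict came back).

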